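# Put the loose optics parts back in their bins

### The arm

A 7-joint arm with a two-finger parallel gripper is mounted at the origin on the work surface. World frame = base frame: x ahead of the robot, y to its left, z up, the work surface at z = 0. Lengths are in m, angles in degrees, forces in N, time in s.
With the tool pointing down it reaches from about 0.425 to 1.025 m from the base axis. Payload 3.6 kg.
Tool frame: the origin (TCP) lies midway between the tips of the shut fingers; the grasp point (between the pads) lies 19 mm behind it; z points along the fingers, y is the direction in which the jaws open and shut (so a half turn about z gives the same grasp; the last joint's range is limited). The gripper opens to 85 mm and grips with 20 to 120 N. Pads are 22 mm wide; open, the fingers measure 114 mm over their backs; the gripper's body (76 mm by 85 mm) begins 54 mm behind the grasp point. The pads swing forward as they close: fully open they stand 13 mm farther back than shut.
Start: joints at [-82.248, 33.873, 2.773, 92.16, -1.908, 54.013, -1.931], TCP at [0.164, 0.706, 0.231] pointing down, gripper open.
Joint ranges: [-153.93, 153.93], [-27.13, 128.08], [-72.61, 78.16], [10.71, 143.7], [-87.88, 267.88], [4.46, 118.87], [-176.78, 176.78]. Speed limits (degrees/s): [147.25, 147.25, 180, 180, 180, 180, 180].

### API

Orientations are given as a 3x3 rotation matrix whose columns are the frame's x, y, z axes.
In Python, from rig import sensors, vision, arm gives the robot as it stands.
- The arm moves only by the tool drive_tool, never from a script. Its argument "rows" is one flat list of numbers, 7 for each row, row after row: the opening, from -1 (shut) to 1 (fully open), so that 0 is half open, then the shift along the tool's x, y, z in units of 400 mm (1.0 is 400 mm), then the turn, a rotation vector about the tool's x, y, z in units of 90 degrees (1.0 is 90 degrees). In form: [jaw, x, y, z, wx, wy, wz, jaw, x, y, z, wx, wy, wz, ...]. A call has 1 to 20 rows; each row is the pose to reach, as a shift and turn from the pose measured when the call began, along the tool's axes at that moment; what a row does not reach only later rows make up. A row lasts 1/8 s, in which the tool goes at most 62.5 mm and 10.7 degrees, less where a joint would pass 70% of its speed; a pose out of reach is approached as far as the arm can. A call with a number of a shift or a turn outside -1 to 1 is refused whole. A call with a gripper value outside its range is refused whole. The fingers move at their own pace and stop on an object; the grip force is fixed at half the most. Time passes only in rows, so rows that repeat a pose let the fingers close. It gives the time, the measured TCP pose, the force and the opening at its end, in the units of the state.
- sensors.read_state(): the state, without advancing time (a new reading comes with each control period).
- vision.snapshot(name): name is "scene" or "top"; returns a dict with "pixels" (384x512x3 uint8, red, green, blue), "fx", "fy", "cx", "cy" (pixels), "pose" (4x4, takes a point from camera to world coordinates). Camera axes: x right, y up, looking along -z (the intrinsics and any distortion apply to the point x, -y, -z); pixel columns grow to the right and rows downward; lengths in m; the calibration is good to about 2 mm. A picture is of the moment at which its call begins. There is no depth.
- arm.finish_job(): hands the job in, once; it reports no verdict.
Trained networks look in the newest picture that a camera, given by its name, has taken for a name from the list of things; names that differ only in an ending like _2 or _b are one class to them, and where a whole thing is asked for, a point or a joint stands for the part that bears it (a point fixed in the world has none). Each returns a list of dicts, best first, with "p" (0 to 1); they miss things now and then, are a little off and sometimes report something else, mostly with a low value. They report only what shows in the picture. A call takes as long as a camera call.
- vision.look_for(camera, name): "extent" ([left, top, width, height] in pixels, round what is visible of it).
- vision.outline_of(camera, name): "region" (384x512 bool, what is visible of it) and "extent" ([left, top, width, height] in pixels, round what is visible of it).
- vision.place_of(camera, name): "uv" ([column, row] in pixels: a listed point, or the origin of a listed thing).
The state is a dict: "time": time; "qpos": joint angles; "dq": joint speeds; "effort": joint torques, N m; "eef_pos": TCP position; "orientation": TCP orientation; "force": force on the tool from outside, world axes, zero at the start; "wrist_torque": the same for the moment, N m; "grip_width": opening from 0.0 (shut) to 1.0 (fully open).
Only numpy, scipy, OpenCV 4.12 (cv2) and the standard library are available. Lean on these libraries where they do the work, as an engineer would, in place of code of your own. Each camera call takes 0.05 s, during which the arm holds its last target. There are 200 camera calls.

### The job

Clear up the optical table: put the loose post holder, lens tube, beamsplitter cube and adjustable mirror mount back into the parts tray, each standing upright on the floor of the bin that already holds one of its kind, and set them down, do not drop or throw them. The flanged pillar and the fixed lens mount look similar but have no bin and are still needed: leave them standing exactly where they are.

Things in the scene. Friction and masses are not known exactly. Their poses are not given: they have to be found in the camera images.
- post_holder: Post holder to be put away: upright black cylinder, diameter 25 mm, 54 mm high, with a 13 mm bore open at the top and a steel knurled thumbscrew (diameter 11 mm, 41 mm up) sticking out of its side along +x to 28 mm from the axis. No flange. Origin at the centre of its underside, z up. Can be gripped across its y (25 mm). 50 g.
- lens_tube: Lens tube to be put away: upright black tube, diameter 30.5 mm, 52 mm high, open at the top (bore 25 mm) with a lens just below the rim; no thumbscrew. Origin at the centre of its underside, z up. 50 g.
- cage_cube: Beamsplitter cube to be put away: black 40 mm cube with a round glass port in each side and a round platform (33 mm wide, 5 mm high) on top, 45 mm high in all. Origin at the centre of its underside, sides square to x and y, z up. Can be gripped on the 40 mm sides. 140 g.
- mirror_mount: Adjustable mirror mount to be put away: two black plates, each 50 mm wide (y), 52 mm high and 11 mm thick, one behind the other (together x = -13.5 to +13.5 mm), a round mirror on the +x face, two steel adjuster knobs sticking out of the -x face to x = -28 mm. Origin at the centre of the plates' underside, z up. Grip across y (50 mm). 160 g.
- pillar: Pillar, NOT to be touched: solid upright black cylinder, diameter 25 mm, 54 mm high, with a flange of 32 mm at its foot (6 mm thick), closed top with a small screw, no thumbscrew. There is no bin for it. Origin at the centre of its underside.
- lens_mount: Fixed lens mount, NOT to be touched: one single upright black plate, 50 mm wide (y), 52 mm high, 14 mm thick, with a glass lens through it, on a foot 30 mm deep (x) and 8 mm high; no knobs. There is no bin for it. Origin at the centre of its underside.
- bin_post_holder: Open grey bin, 126 (x) x 92 (y) x 18 mm high, walls and floor 3 mm, holding one post holder of its own (fixed, at the -x end, nothing beyond x = -12 mm); clear middle of the free floor at x = +28 mm, y = 0. Origin: centre of underside, z up. The four equal bins stand 2 by 2, turned alike, places shuffled, in an aluminium tray (264 x 198 mm, rim 12, floor 3 mm) on the table to the robot's left.
- bin_lens_tube: Open grey bin, 126 (x) x 92 (y) x 18 mm high, walls and floor 3 mm, holding one lens tube of its own (fixed, at the -x end, nothing beyond x = -24 mm); clear middle of the free floor at x = +28 mm, y = 0. Origin: centre of underside, z up. The four equal bins stand 2 by 2, turned alike, places shuffled, in an aluminium tray (264 x 198 mm, rim 12, floor 3 mm) on the table to the robot's left.
- bin_cage_cube: Open grey bin, 126 (x) x 92 (y) x 18 mm high, walls and floor 3 mm, holding one beamsplitter cube of its own (fixed, at the -x end, nothing beyond x = -16 mm); clear middle of the free floor at x = +28 mm, y = 0. Origin: centre of underside, z up. The four equal bins stand 2 by 2, turned alike, places shuffled, in an aluminium tray (264 x 198 mm, rim 12, floor 3 mm) on the table to the robot's left.
- bin_mirror_mount: Open grey bin, 126 (x) x 92 (y) x 18 mm high, walls and floor 3 mm, holding one mirror mount of its own (fixed, at the -x end, nothing beyond x = -12 mm); clear middle of the free floor at x = +28 mm, y = 0. Origin: centre of underside, z up. The four equal bins stand 2 by 2, turned alike, places shuffled, in an aluminium tray (264 x 198 mm, rim 12, floor 3 mm) on the table to the robot's left.

How it is judged:
By the outcome, as a careful person would: the job done as asked, in the order asked, and still so for the second after the job is handed in, with the robot touching nothing.
It also fails if it takes over 109 s, if anything falls off the work surface, if the arm or the gripper's body presses on something with over 40 N, if the wrist force passes 120 N, or if a joint passes its speed limit or range.

## Working session

There is one attempt and no reset: what is moved stays moved. The work goes in short steps, Python scripts to look and compute and a tool call to move; the robot and the scene stay as the last step left them, time stands still between calls to the robot, and variables do not carry over. Pictures are saved under pics/ and viewed, about 12 in all and at most 16, crops included, and the job is handed in when it is done.

Besides the shell and the picture viewer there is one more tool, called after ">>>" as name(argument=value, ...), one argument or row to a line, values as JSON. drive_tool: Moves the arm, as the interface text tells. Its arguments: {"type":"object","properties":{"rows":{"type":"array"}},"required":["rows"]}

```bash
ls; mkdir -p pics; python3 - <<'E'
from rig import sensors, vision
import cv2,numpy as np
s=sensors.read_state(); print(s)
for c in ["scene","top"]:
    d=vision.snapshot(c); cv2.imwrite(f"pics/{c}0.png",cv2.resize(d["pixels"][:,:,::-1],(800,600)))
    print(c,{k:v for k,v in d.items() if k!="pixels"})
E
```

```text
pics
{'time': 0.0, 'qpos': array([-82.24738227,  33.92807016,   2.76758261,  92.23514297,
        -1.90973047,  54.01299544,  -1.93250535]), 'dq': array([-0.08570722,  0.00903919, -0.01620888, -0.04744445, -0.00594241,
       -0.03271145,  0.06336297]), 'effort': array([-5.47746697e-05, -5.48681796e+01,  1.54636357e+00, -1.98130077e+01,
        9.36374272e-03,  8.63462803e-03,  1.09526159e-06]), 'eef_pos': array([0.16424406, 0.70530832, 0.23011982]), 'orientation': array([[-9.73944368e-01,  2.26786681e-01, -4.10675775e-04],
       [ 2.26787027e-01,  9.73941815e-01, -2.23263256e-03],
       [-1.06357018e-04, -2.26759585e-03, -9.99997423e-01]]), 'force': array([ 0.34247683, -1.18814501,  0.55227278]), 'wrist_torque': array([-0.00805545, -0.00642075,  0.03546641]), 'grip_width': 1.0022686990933376}
scene {'fx': 487.8209334028513, 'fy': 487.8209334028513, 'cx': 254.3257524088191, 'cy': 190.90278386605075, 'pose': array([[ 0.02754003, -0.54794715,  0.83605949,  1.49017264],
       [ 0.99961036,  0.01890001, -0.02054052, -0.07858416],
       [-0.00454641,  0.83629941,  0.54825416,  0.66505854],
       [ 0.        ,  0.        ,  0.        ,  1.        ]])}
top {'fx': 434.07983802965055, 'fy': 434.07983802965055, 'cx': 258.32614747696306, 'cy': 185.97891094453382, 'pose': array([[-0.00372238,  0.98555088, -0.16933875,  0.35706674],
       [-0.99982919, -0.00673368, -0.01721188, -0.04319588],
       [-0.01810346,  0.16924575,  0.9854076 ,  1.06301484],
       [ 0.        ,  0.        ,  0.        ,  1.        ]])}
```

View pics/scene0.png

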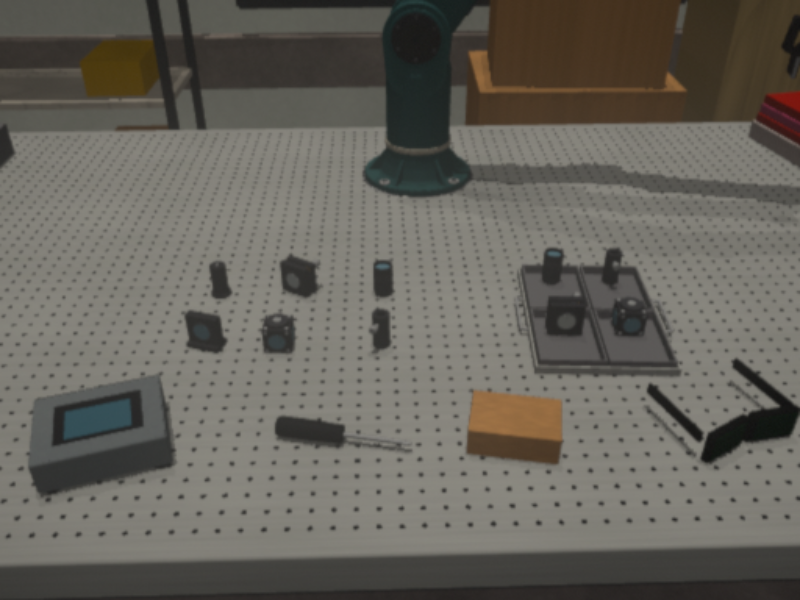

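View pics/top0.png

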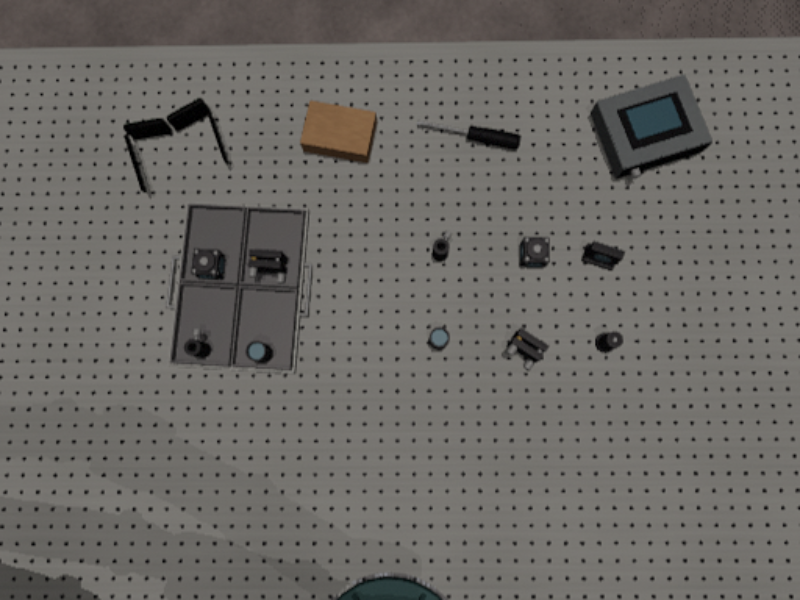

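The scene view (800x600) shows the six loose parts around (180–400, 250–355) and the tray at (520–680, 265–370). In the top view the loose parts are post holder (440,248), cube (537,252), lens mount (603,255), lens tube (439,338), mirror mount (526,347) and pillar (609,341). The bins are: upper-left cube, upper-right mirror mount, lower-left post holder, lower-right lens tube.

```bash
cat > h.py <<'E'
import numpy as np, cv2
from rig import sensors, vision
def ray(d,uv):
    c=np.array([(uv[0]-d["cx"])/d["fx"],-(uv[1]-d["cy"])/d["fy"],-1.]); P=d["pose"]
    return P[:3,3],P[:3,:3]@c
def plane(d,uv,z=0.):
    o,r=ray(d,uv); return (o+r*(z-o[2])/r[2])[:2]
def proj(d,p):
    P=d["pose"]; c=(np.asarray(p,float)-P[:3,3])@P[:3,:3]
    return np.stack([d["cx"]+d["fx"]*c[...,0]/-c[...,2],d["cy"]+d["fy"]*c[...,1]/c[...,2]],-1)
E
python3 - <<'E'
from h import *
N="post_holder lens_tube cage_cube mirror_mount pillar lens_mount".split()
B=["bin_"+n for n in N[:4]]
for c in ["top","scene"]:
    d=vision.snapshot(c)
    for n in N+B:
        for r in vision.place_of(c,n)[:3]:
            print(c,n,round(r["p"],2),np.round(r["uv"],1),np.round(plane(d,r["uv"],.003 if "bin" in n else 0),4))
    if c=="top":
        im=d["pixels"][:,:,::-1]
        a=cv2.resize(im[140:245,260:410],None,fx=5.3,fy=5.3,interpolation=cv2.INTER_CUBIC)
        b=cv2.resize(im[125:240,105:205],None,fx=5.2,fy=5.2,interpolation=cv2.INTER_CUBIC)
        cv2.imwrite("pics/a.png",np.clip(a*1.8,0,255).astype(np.uint8)); cv2.imwrite("pics/b.png",np.clip(b*1.8,0,255).astype(np.uint8))
E
```

```text
top lens_tube 0.53 [284.1 216.1] [ 0.4643 -0.0876]
top lens_tube 0.36 [384.6 163.1] [ 0.5955 -0.3399]
top cage_cube 0.61 [341.3 166. ] [ 0.5889 -0.232 ]
top mirror_mount 0.92 [336.1 222.7] [ 0.4475 -0.2142]
top pillar 0.69 [388.9 218.9] [ 0.4561 -0.343 ]
top lens_mount 0.86 [383.  163.9] [ 0.5935 -0.3358]
top lens_mount 0.16 [343.4 165.2] [ 0.5909 -0.2373]
top bin_post_holder 0.58 [131.5 208.5] [0.4849 0.2888]
top bin_lens_tube 0.61 [170.3 208.8] [0.4836 0.1926]
top bin_cage_cube 0.82 [136.8 156.4] [0.617  0.2814]
top bin_mirror_mount 0.57 [174.  159.2] [0.609  0.1871]
scene post_holder 0.7 [245.9 219.7] [ 0.5951 -0.0762]
scene post_holder 0.55 [244.9 187.5] [ 0.4596 -0.0769]
scene lens_tube 0.84 [244.1 186.8] [ 0.4563 -0.0789]
scene lens_tube 0.27 [143.3 189.6] [ 0.4605 -0.3311]
scene cage_cube 0.94 [178.9 221.1] [ 0.5953 -0.2286]
scene mirror_mount 0.7 [192.1 182.3] [ 0.4304 -0.2117]
scene mirror_mount 0.32 [245.3 187.5] [ 0.4596 -0.0759]
scene pillar 0.74 [142.  190.1] [ 0.4627 -0.334 ]
scene lens_mount 0.73 [130.7 223.3] [ 0.6    -0.3369]
scene bin_post_holder 0.64 [392.6 185.9] [0.4696 0.2936]
scene bin_lens_tube 0.68 [356.2 186.6] [0.4697 0.2018]
scene bin_lens_tube 0.21 [245.6 218.5] [ 0.5946 -0.0768]
scene bin_cage_cube 0.59 [404.8 218.6] [0.6071 0.2849]
scene bin_mirror_mount 0.56 [365.9 216.6] [0.5965 0.1983]
```

View pics/a.png

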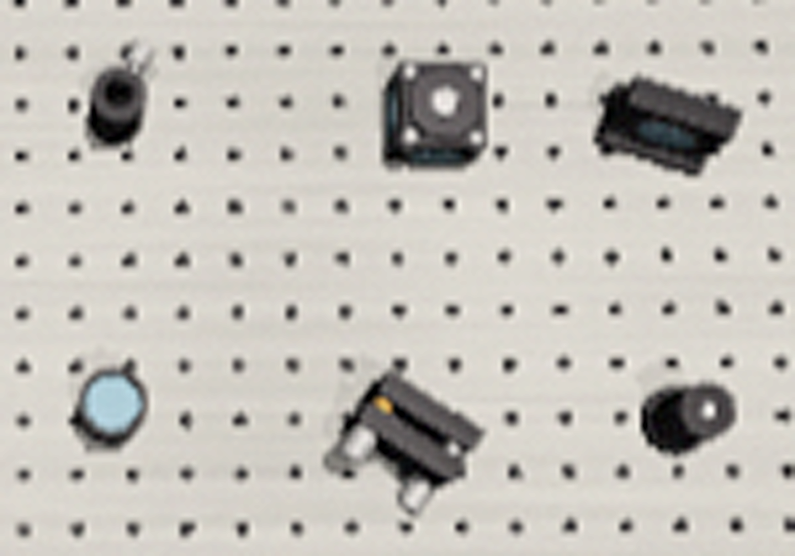

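View pics/b.png

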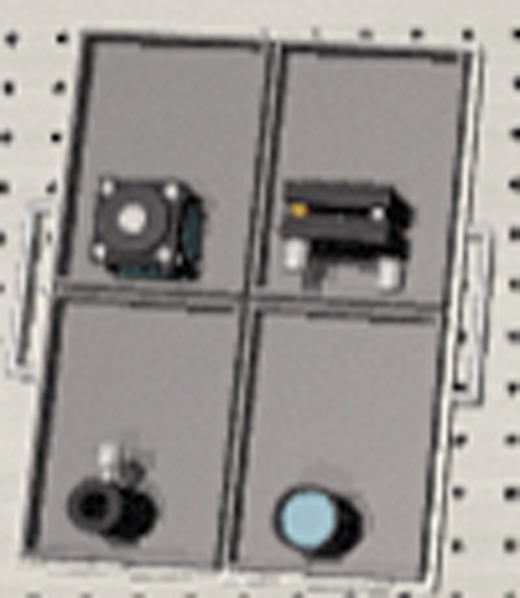

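Crop a shows the parts clearly. The post holder's thumbscrew points up-right (138,56). The cube is nearly square to the image, and the mirror mount is turned about 33° with its knobs at lower left. Crop b confirms the bin layout and its slight turn, with bin +x pointing up the image. Next I fit poses to these points.

```bash
cat > est.py <<'E'
from h import *
d=vision.snapshot("top")
A=lambda x,y,z: plane(d,(260+(x+.5)/5.3-.5,140+(y+.5)/5.3-.5),z)
Bq=lambda x,y,z: plane(d,(105+(x+.5)/5.2-.5,125+(y+.5)/5.2-.5),z)
ang=lambda v: np.degrees(np.arctan2(v[1],v[0]))
ph=A(118,95,.054); print("post_holder",ph, "thumb az",ang(A(140,52,.041)-ph))
print("tube",A(113,402,.052))
sc=[A(*q,.041) for q in [(411,71),(478,73),(477,136),(411,135)]]
print("cube",np.mean(sc,0),A(445,102,.045),"yaw",ang(sc[0]-sc[3]),ang(sc[1]-sc[2]),ang(sc[0]-sc[1])-90)
f=[A(*q,.052) for q in [(394,374),(484,433),(463,470),(352,408)]]
print("mm",np.mean(f,0),"ydir",ang(f[0]-f[1]), ang(f[0]-f[1])-90)
c=[Bq(*q,.021) for q in [(82,35),(472,50),(430,575),(25,553)]]
print("tray corners",c,[np.linalg.norm(c[i]-c[i-1]) for i in range(4)])
ctr=np.mean(c,0); ax=c[0]+c[1]-c[2]-c[3]; ay=c[0]-c[1]+c[3]-c[2]
print("ctr",ctr,Bq(247,300,.021),ang(ax),ang(ay)-90)
E
python3 est.py
python3 - <<'E'
from h import *
d=vision.snapshot("scene"); im=np.clip(d["pixels"][:,:,::-1]*1.8,0,255).astype(np.uint8)
a=cv2.resize(im[155:235,110:270],None,fx=5,fy=5,interpolation=cv2.INTER_CUBIC)
b=cv2.resize(im[155:240,325:445],None,fx=5,fy=5,interpolation=cv2.INTER_CUBIC)
cv2.imwrite("pics/sa.png",a);cv2.imwrite("pics/sb.png",b)
E
```

```text
post_holder [ 0.59890282 -0.08192252] thumb az -24.971902145484325
tube [ 0.46066477 -0.07801049]
cube [ 0.59678381 -0.23035267] [ 0.59661909 -0.22999134] yaw -1.9683371663462474 -3.1286970400439453 -2.2384781208951807
mm [ 0.45148031 -0.21385772] ydir 55.72788784349184 -34.27211215650816
tray corners [array([0.67739335, 0.32010932]), array([0.66819231, 0.13155065]), array([0.4176715, 0.1457251]), array([0.42870967, 0.3341297 ])] [np.float64(0.24907858583636183), np.float64(0.18878302092664004), np.float64(0.2509214840211394), np.float64(0.18872767443771657)]
ctr [0.54799171 0.23287869] [0.54708859 0.23534191] -3.2326051118330796 -3.0732675611898372
```

View pics/sa.png

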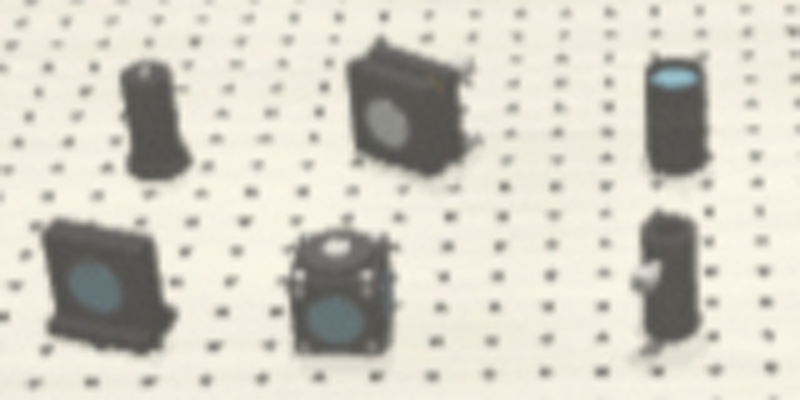

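View pics/sb.png

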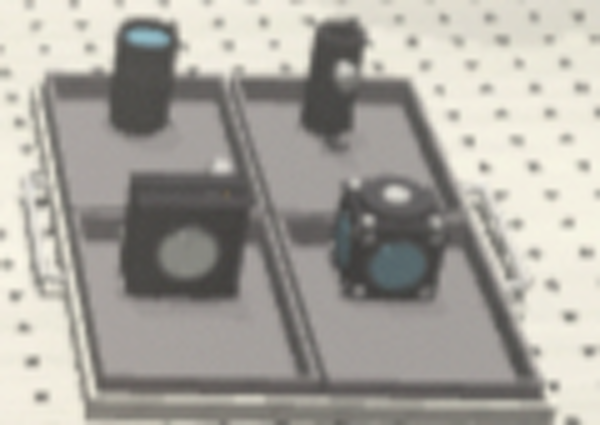

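```bash
python3 - <<'E'
from h import *
d=vision.snapshot("scene")
S=lambda x,y,z,u0=110: plane(d,(u0+(x+.5)/5-.5,155+(y+.5)/5-.5),z)
print("ph",S(668,227,.054),"tube",S(675,77,.052),"cube",S(337,246,.045))
f=[S(*q,.052) for q in [(349,60),(378,42),(467,70),(444,90)]];print("mm",np.mean(f,0), f)
c=[S(*q,.021,325) for q in [(540,382),(100,382),(50,77),(410,82)]];print("tray",np.mean(c,0),c)
E
```

```text
ph [ 0.59434243 -0.08141331] tube [ 0.46098153 -0.07688377] cube [ 0.59113742 -0.2292437 ]
mm [ 0.44504494 -0.20830316] [array([ 0.43879842, -0.23860811]), array([ 0.42137014, -0.22581689]), array([ 0.45063291, -0.17937123]), array([ 0.4693783 , -0.18941642])]
tray [0.54841436 0.23701008] [array([0.67715114, 0.32148971]), array([0.67089298, 0.13404375]), array([0.41708357, 0.15466095]), array([0.42852977, 0.33784593])]
```

```bash
cat > go.py <<'E'
import sys
from h import *
from scipy.spatial.transform import Rotation as R
def go(x,y,z,az):
    s=sensors.read_state(); p=np.array(s["eef_pos"]); O=np.array(s["orientation"])
    a=np.radians(az); Y=np.array([np.cos(a),np.sin(a),0]); Z=np.array([0,0,-1.]); T=np.stack([np.cross(Y,Z),Y,Z],1)
    t=O.T@(np.array([x,y,z])-p)/.4; w=R.from_matrix(O.T@T).as_rotvec(degrees=True)/90
    print(np.round(t,3),np.round(w,3),"rows>=",round(np.linalg.norm(t)*.4/.0625,1),round(np.linalg.norm(w)*90/10.7,1),"t",round(s["time"],2),"q",np.round(s["qpos"],0),"g",round(s["grip_width"],3),"F",np.round(s["force"],1))
if __name__=="__main__":
    for a in sys.argv[1:]: go(*map(float,a.split(",")))
E
python3 go.py .38,.31,.2,65 .597,-.0815,.16,65
```

```text
[-0.749 -0.842  0.078] [-0.     0.     0.132] rows>= 7.2 1.1 t 1.35 q [-82.  34.   3.  92.  -2.  54.  -2.] g 0.998 F [ 0.2  0.7 -0.1]
[-1.5   -1.673  0.178] [-0.     0.     0.132] rows>= 14.4 1.1 t 1.35 q [-82.  34.   3.  92.  -2.  54.  -2.] g 0.998 F [ 0.2  0.7 -0.1]
```

>>> drive_tool(
  rows=[1,-0.1,-0.11,0.01,0,0,0.02,1,-0.2,-0.22,0.02,0,0,0.05,1,-0.3,-0.33,0.03,0,0,0.08,1,-0.4,-0.44,0.04,0,0,0.1,1,-0.5,-0.55,0.05,0,0,0.132,1,-0.6,-0.67,0.06,0,0,0.132,1,-0.68,-0.76,0.07,0,0,0.132,1,-0.749,-0.842,0.078,0,0,0.132],
)

```text
time: 2.35
eef_pos: [0.3809, 0.3083, 0.2003]
orientation: [[-0.906, 0.424, 0.001], [0.424, 0.906, 0.0], [-0.001, 0.001, -1.0]]
force: [0.2, -0.1, -0.0]
grip_width: 0.999
```

```bash
python3 go.py .597,-.0815,.14,65
```

```text
[-0.902 -0.654  0.151] [ 0.     0.    -0.001] rows>= 7.2 0.0 t 2.35 q [-50.  20.   8. 124.  -4.  36.  25.] g 0.999 F [ 0.2 -0.1 -0. ]
```

>>> drive_tool(
  rows=[1,-0.12,-0.09,0.02,0,0,0,1,-0.25,-0.18,0.04,0,0,0,1,-0.38,-0.275,0.06,0,0,0,1,-0.51,-0.37,0.08,0,0,0,1,-0.64,-0.46,0.11,0,0,0,1,-0.77,-0.56,0.13,0,0,0,1,-0.86,-0.62,0.145,0,0,0,1,-0.902,-0.654,0.151,0,0,0,1,-0.902,-0.654,0.151,0,0,0],
)

```text
time: 3.48
eef_pos: [0.5973, -0.083, 0.1399]
orientation: [[-0.905, 0.426, 0.001], [0.426, 0.905, -0.0], [-0.001, 0.0, -1.0]]
force: [-0.2, 0.8, 0.0]
grip_width: 1.001
```

```bash
python3 go.py .597,-.0815,.016,65; python3 - <<'E'
from h import *
d=vision.snapshot("scene"); im=np.clip(d["pixels"][:,:,::-1]*1.8,0,255).astype(np.uint8)
cv2.imwrite("pics/c.png",cv2.resize(im[120:260,120:340],None,fx=3.6,fy=3.6,interpolation=cv2.INTER_CUBIC))
E
```

```text
[0.002 0.003 0.31 ] [ 0.     0.001 -0.003] rows>= 2.0 0.0 t 3.48 q [ -1.  32.   7. 113.  -6.  36.  75.] g 1.001 F [-0.2  0.8  0. ]
```

View pics/c.png

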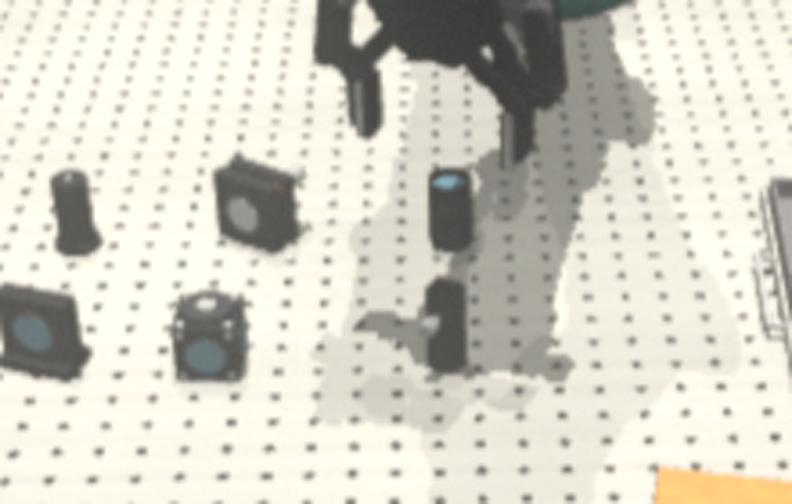

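The open fingers straddle the post holder at (446,325) with its thumbscrew clear at left. I'm going down to grip it.

>>> drive_tool(
  rows=[1,0.002,0.003,0.1,0,0,0,1,0.002,0.003,0.2,0,0,0,1,0.002,0.003,0.28,0,0,0,1,0.002,0.003,0.31,0,0,0,1,0.002,0.003,0.31,0,0,0,-1,0.002,0.003,0.31,0,0,0,-1,0.002,0.003,0.31,0,0,0,-1,0.002,0.003,0.31,0,0,0,-1,0.002,0.003,0.31,0,0,0,-1,0.002,0.003,0.31,0,0,0,-1,0.002,0.003,0.31,0,0,0,-1,0.002,0.003,0.31,0,0,0],
)

```text
time: 5.03
eef_pos: [0.5967, -0.0792, 0.0167]
orientation: [[-0.906, 0.424, 0.001], [0.424, 0.906, 0.001], [-0.0, 0.002, -1.0]]
force: [-0.5, -0.2, 6.6]
grip_width: 0.275
```

```bash
python3 go.py .597,-.0815,.13,65 .5157,.2829,.13,87
```

```text
[-0.003 -0.004 -0.283] [ 0.001  0.    -0.001] rows>= 1.8 0.0 t 5.03 q [  0.  43.   5. 115.  -8.  23.  76.] g 0.275 F [-0.5 -0.2  6.6]
[ 0.567  0.735 -0.282] [ 0.001  0.    -0.245] rows>= 6.2 2.1 t 5.03 q [  0.  43.   5. 115.  -8.  23.  76.] g 0.275 F [-0.5 -0.2  6.6]
```

>>> drive_tool(
  rows=[-1,0,0,-0.02,0,0,0,-1,0,0,-0.1,0,0,0,-1,0,0,-0.2,0,0,0,-1,0.02,0.03,-0.27,0,0,-0.02,-1,0.08,0.1,-0.282,0,0,-0.05,-1,0.15,0.2,-0.282,0,0,-0.09,-1,0.23,0.3,-0.282,0,0,-0.13,-1,0.31,0.4,-0.282,0,0,-0.17,-1,0.39,0.5,-0.282,0,0,-0.21,-1,0.46,0.6,-0.282,0,0,-0.245,-1,0.53,0.69,-0.282,0,0,-0.245,-1,0.567,0.735,-0.282,0,0,-0.245,-1,0.567,0.735,-0.282,0,0,-0.245],
)

```text
time: 6.65
eef_pos: [0.5148, 0.2857, 0.13]
orientation: [[-0.999, 0.048, 0.001], [0.048, 0.999, 0.003], [-0.001, 0.003, -1.0]]
force: [-0.0, -0.9, -0.1]
grip_width: 0.278
```

```bash
python3 go.py .5157,.2829,.023,87; python3 - <<'E'
from h import *
d=vision.snapshot("scene"); im=np.clip(d["pixels"][:,:,::-1]*1.8,0,255).astype(np.uint8)
cv2.imwrite("pics/d.png",cv2.resize(im[90:250,300:470],None,fx=3.6,fy=3.6,interpolation=cv2.INTER_CUBIC))
E
```

```text
[-0.002 -0.008  0.268] [0.002 0.    0.003] rows>= 1.7 0.0 t 6.65 q [-36.  32.   3. 115.  -3.  34.  57.] g 0.278 F [-0.  -0.9 -0.1]
```

View pics/d.png

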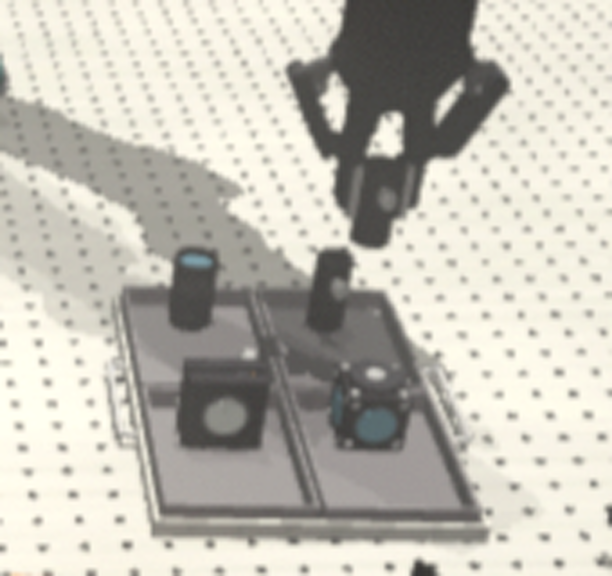

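The post holder hangs upright in the gripper at (375,205) over its bin, thumbscrew towards the camera. I'm setting it down.

>>> drive_tool(
  rows=[-1,0.01,-0.008,0.1,0,0,0,-1,0.01,-0.008,0.18,0,0,0,-1,0.01,-0.008,0.23,0,0,0,-1,0.01,-0.008,0.255,0,0,0,-1,0.01,-0.008,0.264,0,0,0,-1,0.01,-0.008,0.269,0,0,0,-1,0.01,-0.008,0.269,0,0,0],
)

```text
time: 7.58
eef_pos: [0.5119, 0.2804, 0.023]
orientation: [[-0.999, 0.051, 0.002], [0.051, 0.999, 0.001], [-0.002, 0.002, -1.0]]
force: [0.8, 1.3, -1.3]
grip_width: 0.277
```

```bash
python3 go.py .5105,.2829,.023,87
```

```text
[ 0.004  0.006 -0.   ] [0.001 0.001 0.001] rows>= 0.0 0.0 t 7.58 q [-35.  41.   2. 117.  -4.  21.  57.] g 0.277 F [ 0.8  1.3 -1.3]
```

>>> drive_tool(
  rows=[-1,0,0,0.003,0,0,0,-1,0,0,0.003,0,0,0],
)

```text
time: 7.82
eef_pos: [0.5121, 0.2806, 0.0227]
orientation: [[-0.999, 0.051, 0.002], [0.051, 0.999, 0.002], [-0.002, 0.002, -1.0]]
force: [-0.5, -0.4, 5.5]
grip_width: 0.275
```

Contact (5.5 N), so I'm releasing and rising.

>>> drive_tool(
  rows=[-0.3,0,0,0,0,0,0,0,0,0,0,0,0,0,0,0,0,0,0,0,0,0,0,0,0,0,0,0,0,0,0,-0.08,0,0,0,0,0,0,-0.2,0,0,0,0.5,0,0,-0.28,0,0,0,0.5,0,0,-0.29,0,0,0],
)

```text
time: 8.82
eef_pos: [0.5133, 0.2812, 0.1411]
orientation: [[-0.999, 0.051, 0.007], [0.051, 0.999, 0.005], [-0.006, 0.005, -1.0]]
force: [-0.5, -0.5, -0.3]
grip_width: 0.754
```

```bash
python3 go.py .461,-.0775,.13,87
```

```text
[ 0.085 -0.902  0.023] [0.003 0.004 0.001] rows>= 5.8 0.0 t 8.82 q [-36.  31.   3. 115.  -3.  34.  57.] g 0.754 F [-0.5 -0.5 -0.3]
```

>>> drive_tool(
  rows=[0.8,0.01,-0.1,0.01,0,0,0,0.8,0.02,-0.24,0.02,0,0,0,0.8,0.035,-0.38,0.02,0,0,0,0.8,0.05,-0.52,0.02,0,0,0,0.8,0.06,-0.66,0.02,0,0,0,0.8,0.075,-0.79,0.02,0,0,0,0.8,0.082,-0.87,0.022,0,0,0,0.8,0.085,-0.902,0.023,0.003,0.004,0,0.8,0.085,-0.902,0.023,0.003,0.004,0,0.8,0.085,-0.902,0.023,0.003,0.004,0],
)

```text
time: 10.07
eef_pos: [0.4613, -0.0755, 0.1297]
orientation: [[-0.999, 0.049, -0.0], [0.049, 0.999, 0.001], [0.0, 0.001, -1.0]]
force: [0.4, 0.3, 0.3]
grip_width: 0.906
```

```bash
python3 go.py .461,-.0775,.016,87;  python3 - <<'E'
from h import *
d=vision.snapshot("scene"); im=np.clip(d["pixels"][:,:,::-1]*1.8,0,255).astype(np.uint8)
cv2.imwrite("pics/e.png",cv2.resize(im[110:250,110:450],None,fx=2.3,fy=2.3,interpolation=cv2.INTER_CUBIC))
E
```

```text
[ 0.    -0.005  0.284] [ 0.001 -0.     0.002] rows>= 1.8 0.0 t 10.07 q [  3.  25.   0. 129.  -1.  25.  92.] g 0.906 F [0.4 0.3 0.3]
```

View pics/e.png

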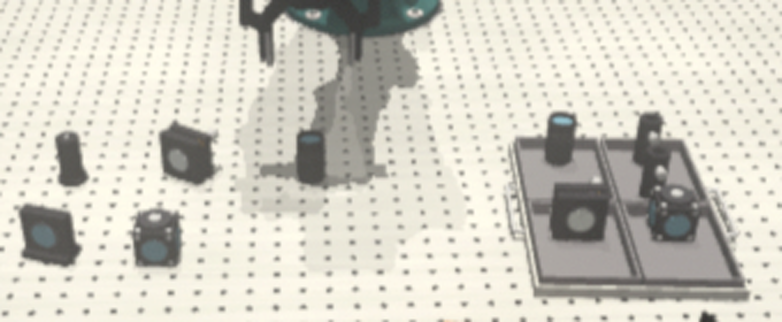

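The post holder now stands upright in its bin at (655,170), behind the cube bin. The gripper is above the lens tube at (311,157).

>>> drive_tool(
  rows=[0.8,0,-0.005,0.1,0,0,0,0.8,0,-0.005,0.2,0,0,0,0.8,0,-0.005,0.26,0,0,0,0.8,0,-0.005,0.284,0,0,0,0.8,0,-0.005,0.284,0,0,0,-1,0,-0.005,0.284,0,0,0,-1,0,-0.005,0.284,0,0,0,-1,0,-0.005,0.284,0,0,0,-1,0,-0.005,0.284,0,0,0,-1,0,-0.005,0.284,0,0,0,-1,0,-0.005,0.284,0,0,0],
)

```text
time: 11.5
eef_pos: [0.4617, -0.0774, 0.0171]
orientation: [[-0.999, 0.048, 0.002], [0.048, 0.999, 0.001], [-0.002, 0.001, -1.0]]
force: [-0.7, 0.6, 7.0]
grip_width: 0.341
```

```bash
python3 go.py .508,.191,.13,87
```

```text
[-0.084  0.676 -0.281] [0.001 0.001 0.003] rows>= 4.7 0.0 t 11.5 q [  4.  38.   0. 132.  -0.  10.  92.] g 0.341 F [-0.7  0.6  7. ]
```

>>> drive_tool(
  rows=[-1,0,0,-0.03,0,0,0,-1,0,0,-0.12,0,0,0,-1,0,0,-0.22,0,0,0,-1,-0.005,0.04,-0.28,0,0,0,-1,-0.015,0.13,-0.281,0,0,0,-1,-0.03,0.25,-0.281,0,0,0,-1,-0.045,0.37,-0.281,0,0,0,-1,-0.06,0.49,-0.281,0,0,0,-1,-0.075,0.6,-0.281,0,0,0,-1,-0.082,0.66,-0.281,0,0,0,-1,-0.084,0.676,-0.281,0,0,0,-1,-0.084,0.676,-0.281,0,0,0],
)

```text
time: 13.0
eef_pos: [0.5078, 0.1901, 0.1302]
orientation: [[-0.999, 0.049, 0.001], [0.049, 0.999, 0.0], [-0.001, 0.0, -1.0]]
force: [-0.3, -0.6, -0.6]
grip_width: 0.345
```

```bash
python3 go.py .508,.191,.023,87
```

```text
[0.    0.002 0.268] [0.    0.001 0.002] rows>= 1.7 0.0 t 13.0 q [-27.  29.   3. 120.  -3.  30.  65.] g 0.345 F [-0.3 -0.6 -0.6]
```

>>> drive_tool(
  rows=[-1,0,0.002,0.1,0,0,0,-1,0,0.002,0.18,0,0,0,-1,0,0.002,0.23,0,0,0,-1,0,0.002,0.255,0,0,0,-1,0,0.002,0.263,0,0,0,-1,0,0.002,0.267,0,0,0,-1,0,0.002,0.268,0,0,0,-1,0,0.002,0.268,0,0,0],
)

```text
time: 14.0
eef_pos: [0.5084, 0.1911, 0.0235]
orientation: [[-0.999, 0.049, 0.002], [0.049, 0.999, 0.001], [-0.002, 0.001, -1.0]]
force: [-0.1, -0.4, 0.7]
grip_width: 0.34
```

>>> drive_tool(
  rows=[-1,0,0,0.003,0,0,0,-1,0,0,0.003,0,0,0],
)

```text
time: 14.25
eef_pos: [0.5084, 0.1912, 0.0232]
orientation: [[-0.999, 0.049, 0.003], [0.049, 0.999, 0.001], [-0.003, 0.001, -1.0]]
force: [-0.9, -0.3, 6.7]
grip_width: 0.342
```

Contact again; release. The fingers stay clear of the post holder at y = 0.28.

>>> drive_tool(
  rows=[-0.2,0,0,0,0,0,0,0.1,0,0,0,0,0,0,0.1,0,0,0,0,0,0,0.1,0,0,0,0,0,0,0.1,0,0,-0.08,0,0,0,0.1,0,0,-0.2,0,0,0,0.5,0,0,-0.28,0,0,0,0.5,0,0,-0.29,0,0,0],
)

```text
time: 15.25
eef_pos: [0.5096, 0.1916, 0.1414]
orientation: [[-0.999, 0.049, 0.007], [0.049, 0.999, 0.003], [-0.007, 0.003, -1.0]]
force: [-0.4, -0.1, -1.1]
grip_width: 0.746
```

```bash
python3 go.py .594,-.2298,.13,87.5
```

```text
[-0.262 -1.042  0.027] [ 0.002  0.004 -0.003] rows>= 6.9 0.0 t 15.25 q [-28.  28.   3. 120.  -3.  31.  65.] g 0.746 F [-0.4 -0.1 -1.1]
```

>>> drive_tool(
  rows=[0.6,-0.03,-0.1,0.01,0,0,0,0.6,-0.06,-0.24,0.02,0,0,0,0.6,-0.1,-0.38,0.02,0,0,0,0.6,-0.14,-0.52,0.02,0,0,0,0.6,-0.18,-0.66,0.02,0,0,0,0.6,-0.21,-0.8,0.02,0,0,0,0.6,-0.245,-0.93,0.022,0,0,0,0.6,-0.262,-1,0.025,0.002,0.004,0,0.6,-0.262,-1,0.025,0.002,0.004,0],
)

```text
time: 16.38
eef_pos: [0.5939, -0.2165, 0.1294]
orientation: [[-0.999, 0.054, -0.001], [0.054, 0.999, -0.001], [0.001, -0.001, -1.0]]
force: [-1.0, 0.1, 0.4]
grip_width: 0.798
```

```bash
python3 go.py .594,-.2298,.1,87.5 .594,-.2298,.010,87.5
```

```text
[-0.002 -0.033  0.074] [-0.001 -0.001 -0.007] rows>= 0.5 0.1 t 16.38 q [ 15.  34.   1. 109.  -1.  37. 103.] g 0.798 F [-1.   0.1  0.4]
[-0.002 -0.033  0.299] [-0.001 -0.001 -0.007] rows>= 1.9 0.1 t 16.38 q [ 15.  34.   1. 109.  -1.  37. 103.] g 0.798 F [-1.   0.1  0.4]
```

>>> drive_tool(
  rows=[0.6,-0.002,-0.033,0.03,0,0,0,0.6,-0.002,-0.033,0.1,0,0,0,0.6,-0.002,-0.033,0.2,0,0,0,0.6,-0.002,-0.033,0.27,0,0,0,0.6,-0.002,-0.033,0.298,0,0,0,0.6,-0.002,-0.033,0.298,0,0,0,-1,-0.002,-0.033,0.298,0,0,0,-1,-0.002,-0.033,0.298,0,0,0,-1,-0.002,-0.033,0.298,0,0,0,-1,-0.002,-0.033,0.298,0,0,0,-1,-0.002,-0.033,0.298,0,0,0,-1,-0.002,-0.033,0.298,0,0,0],
)

```text
time: 17.88
eef_pos: [0.595, -0.2303, 0.0117]
orientation: [[-0.999, 0.054, 0.001], [0.054, 0.999, -0.002], [-0.002, -0.002, -1.0]]
force: [0.8, 1.0, 7.6]
grip_width: 0.455
```

```bash
python3 go.py .6414,.2758,.15,87
```

```text
[-0.048  1.269 -0.348] [-0.001  0.001 -0.001] rows>= 8.4 0.0 t 17.88 q [ 17.  44.   0. 110.  -1.  25. 104.] g 0.455 F [0.8 1.  7.6]
```

>>> drive_tool(
  rows=[-1,0,0,-0.03,0,0,0,-1,0,0,-0.12,0,0,0,-1,0,0,-0.23,0,0,0,-1,0,0.03,-0.32,0,0,0,-1,-0.005,0.1,-0.348,0,0,0,-1,-0.01,0.21,-0.348,0,0,0,-1,-0.015,0.33,-0.348,0,0,0,-1,-0.02,0.46,-0.348,0,0,0,-1,-0.025,0.59,-0.348,0,0,0,-1,-0.03,0.72,-0.348,0,0,0,-1,-0.035,0.84,-0.348,0,0,0,-1,-0.04,0.93,-0.348,0,0,0,-1,-0.045,1,-0.348,0,0,0,-1,-0.048,1,-0.348,0,0,0],
)

```text
time: 19.62
eef_pos: [0.635, 0.1726, 0.1506]
orientation: [[-0.999, 0.049, 0.002], [0.049, 0.999, 0.0], [-0.002, 0.0, -1.0]]
force: [-0.2, 0.1, -1.7]
grip_width: 0.458
```

```bash
python3 go.py .642,.2758,.15,87
```

```text
[-0.005  0.258  0.002] [0.    0.001 0.002] rows>= 1.7 0.0 t 19.62 q [-21.  34.   2. 105.  -2.  41.  70.] g 0.458 F [-0.2  0.1 -1.7]
```

>>> drive_tool(
  rows=[-1,-0.002,0.08,0.002,0,0,0,-1,-0.004,0.18,0.002,0,0,0,-1,-0.005,0.24,0.01,0,0,0,-1,-0.005,0.258,0.05,0,0,0,-1,-0.005,0.258,0.05,0,0,0],
)

```text
time: 20.25
eef_pos: [0.6403, 0.2734, 0.1282]
orientation: [[-0.999, 0.049, -0.003], [0.049, 0.999, -0.003], [0.003, -0.003, -1.0]]
force: [-0.4, -0.7, -1.1]
grip_width: 0.461
```

```bash
python3 go.py .642,.2758,.018,87; python3 - <<'E'
from h import *
d=vision.snapshot("scene"); im=np.clip(d["pixels"][:,:,::-1]*1.8,0,255).astype(np.uint8)
cv2.imwrite("pics/f.png",cv2.resize(im[90:260,300:470],None,fx=3.4,fy=3.4,interpolation=cv2.INTER_CUBIC))
E
```

```text
[-0.005  0.007  0.275] [-0.002 -0.002  0.002] rows>= 1.8 0.0 t 20.25 q [-29.  38.   3. 100.  -2.  42.  62.] g 0.461 F [-0.4 -0.7 -1.1]
```

View pics/f.png

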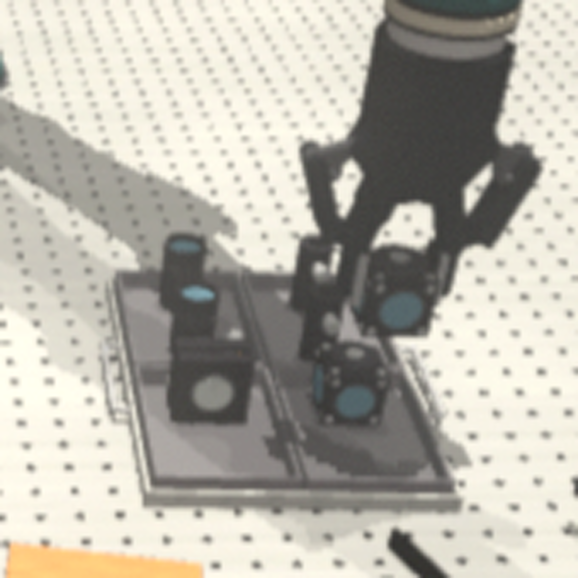

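The cube is held level at (400,290). The tube stands at (195,310) and the post holder at (325,320), each in its bin. I'm setting the cube down.

>>> drive_tool(
  rows=[-1,-0.005,0.007,0.1,-0.002,-0.002,0,-1,-0.005,0.007,0.18,-0.002,-0.002,0,-1,-0.005,0.007,0.235,-0.002,-0.002,0,-1,-0.005,0.007,0.26,-0.002,-0.002,0,-1,-0.005,0.007,0.27,-0.002,-0.002,0,-1,-0.005,0.007,0.274,-0.002,-0.002,0,-1,-0.005,0.007,0.276,-0.002,-0.002,0,-1,-0.005,0.007,0.276,-0.002,-0.002,0],
)

```text
time: 21.3
eef_pos: [0.6435, 0.2753, 0.0192]
orientation: [[-0.999, 0.05, 0.003], [0.05, 0.999, 0.001], [-0.003, 0.001, -1.0]]
force: [0.0, 0.1, -1.3]
grip_width: 0.461
```

>>> drive_tool(
  rows=[-1,0,0,0.003,0,0,0,-1,0,0,0.004,0,0,0,-1,0,0,0.004,0,0,0],
)

```text
time: 21.68
eef_pos: [0.6436, 0.2754, 0.0178]
orientation: [[-0.999, 0.05, 0.003], [0.05, 0.999, 0.001], [-0.003, 0.001, -1.0]]
force: [-0.1, 0.1, 0.4]
grip_width: 0.463
```

>>> drive_tool(
  rows=[-1,0,0,0.002,0,0,0,-1,0,0,0.003,0,0,0],
)

```text
time: 21.92
eef_pos: [0.6437, 0.2755, 0.0178]
orientation: [[-0.999, 0.05, 0.003], [0.05, 0.999, 0.001], [-0.003, 0.001, -1.0]]
force: [-2.4, -1.3, 7.6]
grip_width: 0.458
```

>>> drive_tool(
  rows=[0.1,0,0,0,0,0,0,0.15,0,0,0,0,0,0,0.15,0,0,0,0,0,0,0.15,0,0,-0.06,0,0,0,0.15,0,0,-0.16,0,0,0,0.5,0,0,-0.26,0,0,0,0.6,0,0,-0.3,0,0,0,0.6,0,0,-0.3,0,0,0],
)

```text
time: 22.92
eef_pos: [0.6442, 0.2758, 0.1398]
orientation: [[-0.999, 0.05, 0.006], [0.05, 0.999, 0.002], [-0.006, 0.002, -1.0]]
force: [0.2, -0.0, -0.2]
grip_width: 0.802
```

```bash
python3 go.py .449,-.212,.14,57 .54,.03,.14,72
```

```text
[ 0.426 -1.242 -0.006] [0.002 0.003 0.335] rows>= 8.4 2.8 t 22.93 q [-29.  38.   3.  99.  -2.  43.  62.] g 0.802 F [ 0.2 -0.  -0.2]
[ 0.229 -0.627 -0.003] [0.002 0.003 0.168] rows>= 4.3 1.4 t 22.93 q [-29.  38.   3.  99.  -2.  43.  62.] g 0.802 F [ 0.2 -0.  -0.2]
```

>>> drive_tool(
  rows=[0.8,0.03,-0.08,0,0,0,0.02,0.8,0.07,-0.2,0,0,0,0.05,0.8,0.11,-0.33,0,0,0,0.09,0.8,0.16,-0.46,0,0,0,0.13,0.8,0.2,-0.59,0,0,0,0.17,0.8,0.245,-0.72,0,0,0,0.22,0.8,0.29,-0.85,0,0,0,0.27,0.8,0.34,-0.97,0,0,0,0.32,0.8,0.38,-1,0,0,0,0.335],
)

```text
time: 24.05
eef_pos: [0.4695, -0.1194, 0.1369]
orientation: [[-0.835, 0.551, 0.003], [0.551, 0.835, 0.001], [-0.002, 0.002, -1.0]]
force: [0.5, 0.5, 0.1]
grip_width: 0.899
```

```bash
python3 go.py .449,-.212,.11,57; python3 - <<'E'
from h import *
d=vision.snapshot("top"); im=np.clip(d["pixels"][:,:,::-1]*1.8,0,255).astype(np.uint8)
cv2.imwrite("pics/g.png",cv2.resize(im[120:250,100:420],None,fx=2.5,fy=2.5,interpolation=cv2.INTER_CUBIC))
E
```

```text
[-0.085 -0.222  0.067] [ 0.001  0.001 -0.005] rows>= 1.6 0.0 t 24.05 q [  3.  26.   8. 127.  -8.  27.  74.] g 0.899 F [0.5 0.5 0.1]
```

View pics/g.png

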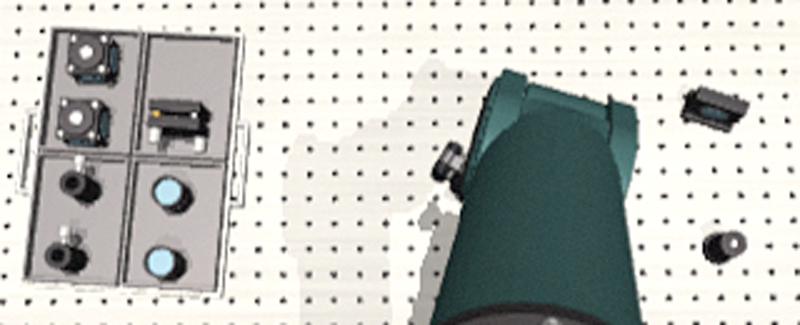

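The top view shows the cube, post holder and tube standing in their own bins, and the lens mount and pillar where they were. Next is the mirror mount.

>>> drive_tool(
  rows=[1,-0.04,-0.1,0.01,0,0,0,1,-0.07,-0.19,0.03,0,0,0,1,-0.085,-0.222,0.06,0,0,0,1,-0.085,-0.222,0.067,0,0,0,1,-0.085,-0.222,0.067,0,0,0],
)

```text
time: 24.72
eef_pos: [0.4467, -0.2097, 0.1093]
orientation: [[-0.836, 0.549, -0.002], [0.549, 0.836, 0.003], [0.003, 0.002, -1.0]]
force: [-0.3, 0.5, 0.4]
grip_width: 1.002
```

```bash
python3 go.py .448,-.212,.013,57; python3 - <<'E'
from h import *
d=vision.snapshot("scene"); im=np.clip(d["pixels"][:,:,::-1]*1.8,0,255).astype(np.uint8)
cv2.imwrite("pics/i.png",cv2.resize(im[100:220,110:270],None,fx=4.5,fy=4.5,interpolation=cv2.INTER_CUBIC))
E
```

```text
[-0.007 -0.003  0.241] [ 0.001 -0.002 -0.003] rows>= 1.5 0.0 t 24.73 q [ 15.  29.   7. 127.  -8.  25.  85.] g 1.002 F [-0.3  0.5  0.4]
```

View pics/i.png

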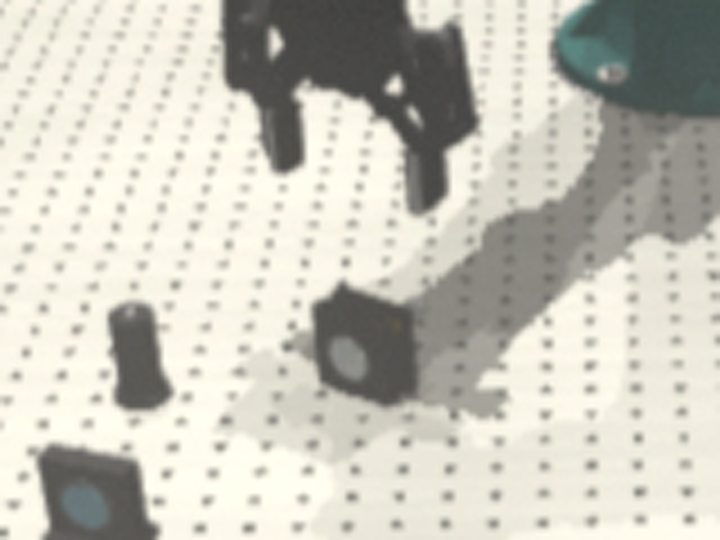

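The fingers are in line with the mount at (365,345), one beyond each end. The pillar is well clear at (140,355).

>>> drive_tool(
  rows=[1,-0.007,-0.003,0.06,0,0,0,1,-0.007,-0.003,0.15,0,0,0,1,-0.007,-0.003,0.22,0,0,0,1,-0.007,-0.003,0.24,0,0,0,1,-0.007,-0.003,0.24,0,0,0,-1,-0.007,-0.003,0.24,0,0,0,-1,-0.007,-0.003,0.24,0,0,0,-1,-0.007,-0.003,0.24,0,0,0,-1,-0.007,-0.003,0.24,0,0,0,-1,-0.007,-0.003,0.24,0,0,0,-1,-0.007,-0.003,0.24,0,0,0],
)

```text
time: 26.15
eef_pos: [0.449, -0.2123, 0.0147]
orientation: [[-0.836, 0.548, 0.001], [0.548, 0.836, 0.002], [0.001, 0.002, -1.0]]
force: [-0.6, -0.1, 5.2]
grip_width: 0.574
```

```bash
python3 go.py .6362,.184,.15,87 .54,-.03,.15,72
```

```text
[ 0.152  1.086 -0.336] [ 0.002 -0.    -0.336] rows>= 7.3 2.8 t 26.15 q [ 18.  39.   3. 128. -10.  12.  87.] g 0.574 F [-0.6 -0.1  5.2]
[ 0.06   0.507 -0.337] [ 0.002 -0.    -0.17 ] rows>= 3.9 1.4 t 26.15 q [ 18.  39.   3. 128. -10.  12.  87.] g 0.574 F [-0.6 -0.1  5.2]
```

>>> drive_tool(
  rows=[-1,0,0,-0.03,0,0,0,-1,0,0,-0.12,0,0,0,-1,0,0,-0.23,0,0,0,-1,0.005,0.03,-0.31,0,0,-0.01,-1,0.01,0.1,-0.336,0,0,-0.04,-1,0.025,0.21,-0.336,0,0,-0.08,-1,0.04,0.33,-0.336,0,0,-0.12,-1,0.055,0.46,-0.336,0,0,-0.16,-1,0.08,0.59,-0.336,0,0,-0.2,-1,0.1,0.72,-0.336,0,0,-0.25,-1,0.12,0.84,-0.336,0,0,-0.29,-1,0.135,0.93,-0.336,0,0,-0.32,-1,0.145,1,-0.336,0,0,-0.336,-1,0.145,1,-0.336,0,0,-0.336],
)

```text
time: 27.9
eef_pos: [0.6202, 0.1571, 0.1508]
orientation: [[-0.999, 0.048, 0.002], [0.048, 0.999, 0.004], [-0.002, 0.004, -1.0]]
force: [-0.6, -1.0, -1.0]
grip_width: 0.577
```

```bash
python3 go.py .637,.184,.12,87
```

```text
[-0.039  0.069  0.077] [0.003 0.001 0.003] rows>= 0.7 0.0 t 27.9 q [-19.  33.   2. 107.  -2.  39.  71.] g 0.577 F [-0.6 -1.  -1. ]
```

>>> drive_tool(
  rows=[-1,-0.03,0.05,0.03,0,0,0,-1,-0.049,0.069,0.07,0.003,0.001,0,-1,-0.049,0.069,0.077,0.003,0.001,0,-1,-0.049,0.069,0.077,0.003,0.001,0],
)

```text
time: 28.4
eef_pos: [0.6403, 0.1826, 0.1192]
orientation: [[-0.999, 0.049, -0.002], [0.049, 0.999, -0.002], [0.002, -0.002, -1.0]]
force: [0.3, -0.3, -0.9]
grip_width: 0.575
```

```bash
python3 go.py .641,.184,.022,87; python3 - <<'E'
from h import *
d=vision.snapshot("scene"); im=np.clip(d["pixels"][:,:,::-1]*1.8,0,255).astype(np.uint8)
cv2.imwrite("pics/j.png",cv2.resize(im[90:260,300:470],None,fx=3.4,fy=3.4,interpolation=cv2.INTER_CUBIC))
E
```

```text
[-0.002  0.004  0.243] [-0.001 -0.001  0.002] rows>= 1.6 0.0 t 28.4 q [-21.  37.   2. 105.  -2.  39.  69.] g 0.575 F [ 0.3 -0.3 -0.9]
```

View pics/j.png

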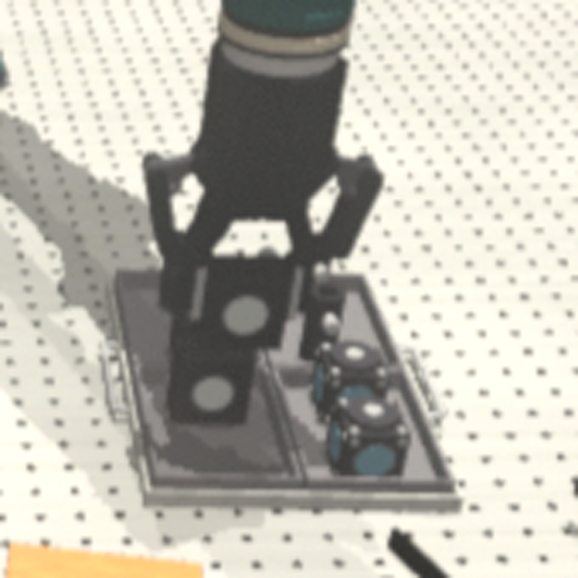

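The mount is held level at (245,305), mirror to the camera, over the free part of its bin. I'm lowering it.

>>> drive_tool(
  rows=[-1,-0.002,0.004,0.08,-0.001,-0.001,0,-1,-0.002,0.004,0.15,-0.001,-0.001,0,-1,-0.002,0.004,0.2,-0.001,-0.001,0,-1,-0.002,0.004,0.228,-0.001,-0.001,0,-1,-0.002,0.004,0.238,-0.001,-0.001,0,-1,-0.002,0.004,0.242,-0.001,-0.001,0,-1,-0.002,0.004,0.245,-0.001,-0.001,0,-1,-0.002,0.004,0.246,-0.001,-0.001,0],
)

```text
time: 29.45
eef_pos: [0.6418, 0.1841, 0.0219]
orientation: [[-0.999, 0.05, 0.001], [0.05, 0.999, 0.0], [-0.001, 0.0, -1.0]]
force: [-0.5, -0.6, -1.7]
grip_width: 0.572
```

>>> drive_tool(
  rows=[-1,0,0,0.003,0,0,0,-1,0,0,0.005,0,0,0,-1,0,0,0.005,0,0,0],
)

```text
time: 29.82
eef_pos: [0.6421, 0.1843, 0.0208]
orientation: [[-0.999, 0.05, 0.002], [0.05, 0.999, 0.001], [-0.002, 0.001, -1.0]]
force: [-1.3, 0.5, 4.9]
grip_width: 0.573
```

>>> drive_tool(
  rows=[0.3,0,0,0,0,0,0,0.35,0,0,0,0,0,0,0.35,0,0,0,0,0,0,0.35,0,0,-0.05,0,0,0,0.35,0,0,-0.15,0,0,0,0.5,0,0,-0.27,0,0,0,0.6,0,0,-0.35,0,0,0,0.6,0.2,-0.2,-0.38,0,0,0,0.6,0.3,-0.4,-0.4,0,0,0,0.6,0.3,-0.5,-0.4,0,0,0,0.6,0.3,-0.5,-0.4,0,0,0],
)

```text
time: 31.2
eef_pos: [0.5108, -0.012, 0.182]
orientation: [[-0.999, 0.051, 0.004], [0.051, 0.999, 0.0], [-0.004, 0.0, -1.0]]
force: [0.8, -0.3, -0.8]
grip_width: 0.801
```

```bash
python3 - <<'E'
from h import *
a=vision.snapshot("scene"); b=vision.snapshot("top")
f=lambda i:np.clip(i[:,:,::-1]*1.8,0,255).astype(np.uint8)
x=cv2.resize(f(a["pixels"])[140:250,100:450],(800,251),interpolation=cv2.INTER_CUBIC)
y=cv2.resize(f(b["pixels"])[115:250,100:420],(800,338),interpolation=cv2.INTER_CUBIC)
cv2.imwrite("pics/k.png",np.vstack([x,y]))
for c in("scene","top"):
    d=a if c=="scene" else b
    for n in("pillar","lens_mount"):
        for r in vision.place_of(c,n)[:1]: print(c,n,r["p"],r["uv"],plane(d,r["uv"]))
print(sensors.read_state()["time"])
E
```

```text
scene pillar 0.71 [144.1, 189.3] [ 0.45916091 -0.32930643]
scene lens_mount 0.83 [128.1, 223.4] [ 0.60015831 -0.3426836 ]
top pillar 0.71 [388.6, 217.7] [ 0.45900262 -0.34238847]
top lens_mount 0.56 [385.9, 161.4] [ 0.5998118  -0.34332494]
31.5
```

View pics/k.png

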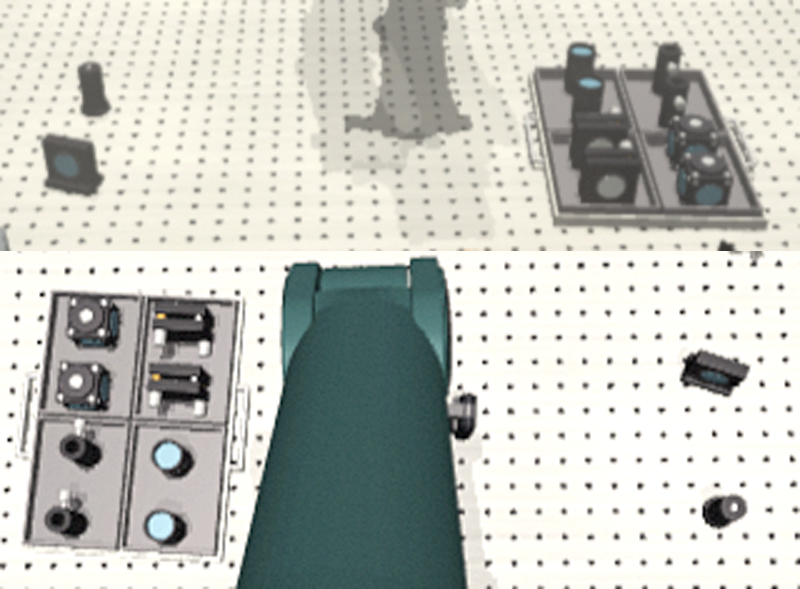

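Both views show every bin with two upright parts of one kind (top-view tray at (25–240, 293–555)). The pillar and lens mount stand where they were, and the arm is clear. I'm handing in.

```bash
python3 -c "
from rig import arm; print(arm.finish_job())"
```

```text
the job is handed in; nothing more can be done
None
```

I put the post holder, lens tube, beamsplitter cube and mirror mount, in that order, into the bins holding one of their kind. Each was lowered until it touched the bin floor (about 5–8 N) and only then released. I handed the job in at about 31.5 s of the 109 s allowed.

- **Final pictures:** both cameras show each bin with two upright parts of the same kind, and the gripper clear of everything.
- **Pillar and lens mount:** both look unmoved, and the arm never came near them. The networks' position estimates for them differ from the first ones by up to about 10 mm. The two cameras also disagree by about 13 mm on the pillar's y, so I take this as detector scatter rather than movement.

No check failed.

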